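# Seal the gel caster and hold the comb in its grooves for the pour

## Robot

A 6-joint arm with a two-finger parallel gripper is mounted at the origin on a cart in front of the work surface, level with it; the furniture and walls round the work are solid. World frame = base frame: x ahead of the robot, y to its left, z up, the work surface at z = 0. Lengths are in m, angles in rad, forces in N, time in s.
With the tool pointing down it reaches from about 0.375 to 0.9 m from the base axis. Payload 3.1 kg.
Tool frame: the origin (TCP) lies midway between the tips of the shut fingers; the grasp point (between the pads) lies 19 mm behind it; x points along the fingers, z is the direction in which the jaws open and shut, and the axes are right-handed (so a half turn about x gives the same grasp; the last joint's range is limited). The gripper opens to 85 mm and grips with 20 to 120 N. Pads are 22 mm wide; open, the fingers measure 114 mm over their backs; the gripper's body (76 mm by 85 mm) begins 54 mm behind the grasp point. The pads swing forward as they close: fully open they stand 13 mm farther back than shut.
Start: joints at [1.107, 0.527, 1.433, -0, 1.181, -0.178], TCP at [0.176, 0.6, 0.231] pointing down, gripper open.
Joint ranges: [-3.08, 3.08], [-0.75, 2.2], [0.22, 2.44], [-1.43, 4.57], [0, 2.65], [-2.85, 2.85]. Speed limits (rad/s): [2.79, 2.79, 3.14, 3.14, 3.14, 3.14].

## Interface

Orientations are given as a unit quaternion [x, y, z, w].
In Python, from station import status, snapshot, camera_params, ticket gives the robot as it stands.
- The arm moves only by the tool arm_command, never from a script. Its argument "series" is a list that holds one entry, the list of rows, each a list of 4 numbers: the shift along the tool's x, y, z in mm, then the turn about the tool's x in rad. A call has 1 to 10 rows; each row shifts and turns the commanded pose from where the row before left it, along the tool's axes as they then stand; what a row does not reach is not made up. A row lasts 1/10 s, in which the tool goes at most 50 mm and 8.59 degrees, less where a joint would pass 70% of its speed; a pose out of reach is approached as far as the arm can. A call is refused whole if a number of a shift passes 50 or a number of a turn 0.15, either way. A call with a gripper value outside its range is refused whole. "jaw" is the opening in per cent of the stroke, from 0 (shut) to 100 (fully open), set as the call begins (left out, the last holds). The fingers move at their own pace and stop on an object; "force" is the grip in N (left out, the last holds). Time passes only in rows, so rows that do not move let the fingers close. It gives the time, the measured TCP pose, the force and the opening at its end, in the units of the state.
- status.sense(): the state, without advancing time (a new reading comes with each control period).
- snapshot(name): name is "side" or "top"; returns the picture (384x512x3 uint8, red, green, blue); there is no depth.
- camera_params(name): a dict with "fovy" (degrees; the focal length in pixels is half the picture's height over the tangent of half this angle, whatever the lens; pixels are square), "cx", "cy" (the principal point, pixels), "extrinsics" (4x4, takes a point from camera to world coordinates). Camera axes: x right, y down, z forward; pixel columns grow to the right and rows downward; lengths in m; the calibration is good to about 2 mm. A picture is of the moment at which its call begins. camera_params takes no time and is no camera call.
- ticket.sign_off(): hands the job in, once; it reports no verdict.
The state is a dict: "t": time; "q": joint angles; "qd": joint speeds; "tau": joint torques, N m; "tcp_pos": TCP position; "tool_rot": TCP orientation; "force": force on the tool from outside, world axes, zero at the start; "ft_torque": the same for the moment, N m; "finger_gap": opening from 0.0 (shut) to 1.0 (fully open).
Only numpy, scipy, OpenCV 4.12 (cv2) and the standard library are available. Lean on these libraries where they do the work, as an engineer would, in place of code of your own. Each camera call takes 0.05 s, during which the arm holds its last target. There are 200 camera calls.

## Task

Get the gel caster ready for pouring and stay there holding the comb. First slide the caster's end dam fully home against the open end of the tray. Then take the comb out of its stand, carry it over the bottles without disturbing them, and hold it upright, teeth down, in the pair of grooves next to the tray's fixed end wall, with the teeth hanging about 3 mm above the tray floor (so that the wells get a bottom) and touching nothing of the tray; finish while still holding it there.

Things in the scene. Friction and masses are not known exactly. Their poses are not given: they have to be found in the camera images.
- caster: fixed gel caster: grey base 128 x 192 mm (lugs to x = +85, -84 mm, under 27 mm high) with a white tray. Origin on the bench under the base's centre; y runs along the tray to its fixed end wall (inner face y = 84 mm). Tray floor 16 mm above the bench, walls 22 mm above the floor, side walls' inner faces x = +-52 mm, open end at y = -40 mm where the dam shuts
- groove (a point): the target: on the tray floor midway between the two grooves of the pair next to the fixed end wall (caster x = 0, y = 50, z = 16 mm); axes as the caster's. Each groove is 12 mm wide in y, between 5 mm thick ribs that reach in to x = +-40.5 mm, as high as the walls. A like pair of grooves at caster y = 8 mm is not to be used
- dam (a joint): the sliding end dam: 0 m = fully home against the tray's end, up to 0.036 m = open; it moves along the caster's y (towards +y to close) and stays where it is left; about 1.5 N of friction
- dam_tab (a point): centre of the top of the dam's upright grip tab, 70 mm above the bench; axes as the caster's. The tab is 34 mm wide (x), 12 mm thick (y) and stands 29 mm above the dam plate, which is 116 mm wide, 9 mm thick and reaches 41 mm above the bench
- comb_stand: grey comb stand, fixed on the bench, 124 x 60 x 20 mm, origin under its centre, x along its two slots (each 100 x 4.8 mm, 16 mm deep, at y = +-10.6 mm); the comb stands in the slot at y = +10.6 mm. Beyond it stands a fixed imaging box 0.46 m high (front at world x = 0.61 m, from world y = -0.03 to 0.47 m): keep wrist and arm clear of it when swinging across
- gel_comb: white ten-tooth gel comb, about 20 g, 94 mm long, 30 mm high, standing teeth down in the stand: spine 8 mm thick and 9 mm high on top, below it the teeth, 3 mm thick, 90 mm over all, flush with one face of the spine. Its x points down, y along its length, z through the thickness from the flush face; origin in that face, mid length, 15 mm above the teeth's ends
- comb_grip (a point): centre of the comb's spine, 4.5 mm below the top of the comb and 25.5 mm above the teeth's ends; axes as the comb's. Grip here, across the 8 mm thickness
- comb_edge (a point): middle of the line of teeth ends, in mid-thickness of the teeth (2.5 mm beside comb_grip in thickness, 25.5 mm below it); axes as the comb's
- bottle_buffer: white lab bottle with a screw cap, the largest: 66 mm wide, 135 mm high; loose, origin under its centre; leave alone
- bottle_stain: middle lab bottle, 56 mm wide, 115 mm high; loose, origin under its centre; leave alone
- bottle_wash: smallest of the three lab bottles between stand and caster, 50 mm wide, 105 mm high; loose, origin under its centre; leave alone
- timer: small white lab timer lying on the bench, 62 x 66 x 20 mm; loose, origin under its centre; leave alone

How it is judged:
On the way, in this order (a step that is already met when the one before it is completed fails the run):
1. the dam is fully home (value of joint dam below 0.002 m), for 0.2 s.
2. the comb is lifted out of its stand, clear of the bench (height (world z) of comb_edge above 0.03 m and contact force between gel_comb and the fingers above 0.5 N and contact force between gel_comb and comb_stand below 0.05 N), for 0.2 s.
At the end, for the whole second after the job is handed in: dam home within 2 mm; comb held still in the fingers, teeth down in the end grooves: middle of its teeth ends within 5 mm (tray x) and 4.5 mm (tray y) of site groove and 1 to 6 mm above the floor, upright within 7 degrees, square within 5 degrees, touching no part of the caster (value of joint dam below 0.002 m and z of comb_edge in the frame of groove between 0.001 and 0.006 m and x of comb_edge in the frame of groove between -0.005 and 0.005 m and y of comb_edge in the frame of groove between -0.0045 and 0.0045 m and angle between the x axis of gel_comb and the z axis of caster, either way round below 0.12 rad and angle between the y axis of gel_comb and the x axis of caster, either way round below 0.09 rad and contact force between gel_comb and caster below 0.05 N and contact force between gel_comb and the fingers above 0.5 N and linear speed of gel_comb below 0.01 m/s); the arm keeps its last pose, push and grip.
It fails at once if a bottle or the timer is pushed away or tipped (distance of any of bottle_buffer, bottle_stain, bottle_wash, timer from where it was at the start of the episode above 0.015 m or angle between any of bottle_buffer, bottle_stain, bottle_wash's own z axis and vertical above 0.3 rad).
It also fails if it takes over 58 s, if anything falls off the work surface, if the arm or the gripper's body presses on something with over 40 N, if the wrist force passes 120 N, or if a joint passes its speed limit or range.

## Working session

There is one attempt and no reset: what is moved stays moved. The work goes in short steps, Python scripts to look and compute and a tool call to move; the robot and the scene stay as the last step left them, time stands still between calls to the robot, and variables do not carry over. Pictures are saved under pics/ and viewed, about 8 in all and at most 12, crops included, and the job is handed in when it is done.

Besides the shell and the picture viewer there is one more tool, called after "Request:" in YAML: its name, and indented under it one key for each argument. arm_command: Moves the arm, as the interface text tells. Its arguments: {"type":"object","properties":{"series":{"type":"array"},"jaw":{"type":"number"},"force":{"type":"number"}},"required":["series"]}

```bash
mkdir -p pics; ls; python3 - <<'E'
from station import status, snapshot, camera_params
import cv2
for n in("side","top"):
    p=camera_params(n);print(n,p)
    cv2.imwrite(f"pics/{n}0.png",cv2.resize(snapshot(n)[:,:,::-1],(800,600),interpolation=cv2.INTER_CUBIC))
print(status.sense())
E
```

```text
pics
side {'fovy': 55.347666283007186, 'cx': 258.6162221728627, 'cy': 189.65476415208892, 'extrinsics': array([[ 0.96554172, -0.13625555,  0.22172868,  0.31431368],
       [-0.25958488, -0.56502655,  0.78317347, -0.78336746],
       [ 0.01857086, -0.81374408, -0.58092659,  0.66593919],
       [ 0.        ,  0.        ,  0.        ,  1.        ]])}
top {'fovy': 46.881056706628186, 'cx': 253.34880692290926, 'cy': 193.07491374191454, 'extrinsics': array([[ 0.01576999, -0.99076951,  0.13463684,  0.40160041],
       [-0.99984245, -0.01672316, -0.00595148,  0.03287764],
       [ 0.00814809, -0.13452178, -0.99087714,  1.18568933],
       [ 0.        ,  0.        ,  0.        ,  1.        ]])}
{'t': 0.1, 'q': array([ 1.10648335e+00,  5.28377312e-01,  1.43381140e+00,  2.71462838e-05,
        1.18139436e+00, -1.78454021e-01]), 'qd': array([ 1.16355049e-03, -1.13704144e-03, -2.55242074e-03, -6.75588286e-05,
        3.53643396e-04,  3.93360221e-04]), 'tau': array([ 7.86877251e-06, -4.43304706e+01, -1.78585035e+01, -2.37570530e-04,
        3.84337065e-03, -1.12925323e-05]), 'tcp_pos': array([0.17587509, 0.59905623, 0.2304171 ]), 'tool_rot': array([-0.42398369,  0.56675834,  0.42336967,  0.56549177]), 'force': array([ 0.51757557, -0.85092598,  0.1280943 ]), 'ft_torque': array([ 0.04007719, -0.01121594, -0.05509902]), 'finger_gap': 0.9991612816913831}
```

View pics/top0.png

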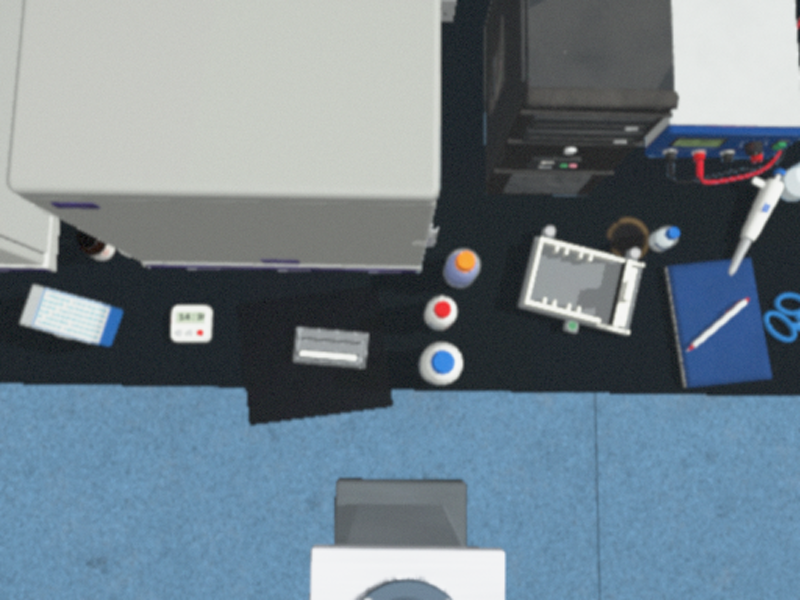

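View pics/side0.png

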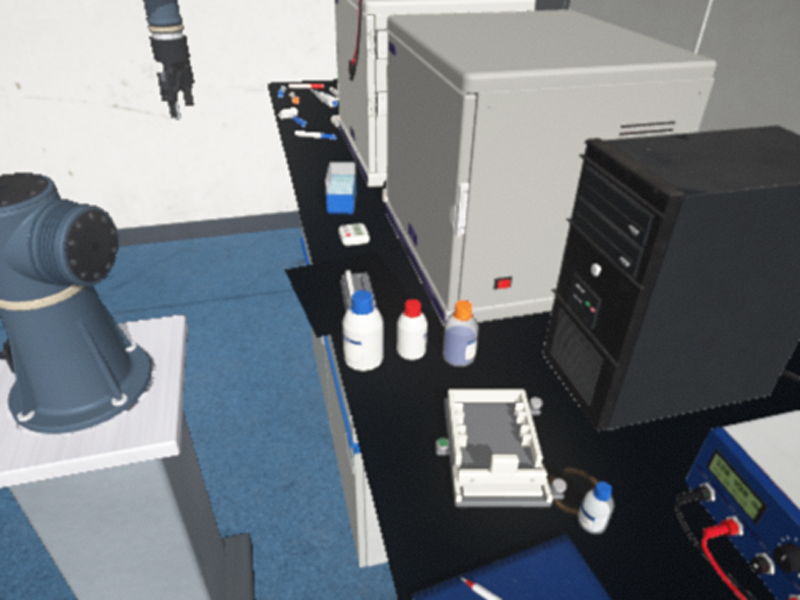

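The top view shows the stand at about (331,347), with the white comb in its near slot. The bottles are at x≈440–460 and the caster at (582,285), with its dam to the right (towards world −y). The side view agrees. Next I'll enlarge crops of these.

```bash
python3 - <<'E'
import cv2,numpy as np
from station import snapshot
def up(im,x0,y0,w,h,s):
    c=cv2.resize(im[y0:y0+h,x0:x0+w],None,fx=s,fy=s,interpolation=cv2.INTER_CUBIC)
    for k in range(0,w,10):
        cv2.putText(c,str(x0+k),(k*s,10),0,.33,(0,255,255),1); cv2.line(c,(k*s,12),(k*s,18),(0,255,255),1)
    for k in range(10,h,10):
        cv2.putText(c,str(y0+k),(0,k*s+4),0,.33,(0,255,255),1); cv2.line(c,(24,k*s),(30,k*s),(0,255,255),1)
    return c
t=np.mean([snapshot("top") for _ in range(4)],axis=0).astype(np.uint8)[:,:,::-1]
s=np.mean([snapshot("side") for _ in range(4)],axis=0).astype(np.uint8)[:,:,::-1]
cv2.imwrite("t.png",t);cv2.imwrite("s.png",s)
cv2.imwrite("pics/c_top.png",up(t,325,140,95,75,8))
cv2.imwrite("pics/c_side.png",up(s,270,240,100,90,6))
cv2.imwrite("pics/st.png",np.vstack([up(t,180,200,65,40,8)[:, :520],up(s,200,165,65,35,8)]))
E
```

```text
(no output)
```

View pics/c_top.png

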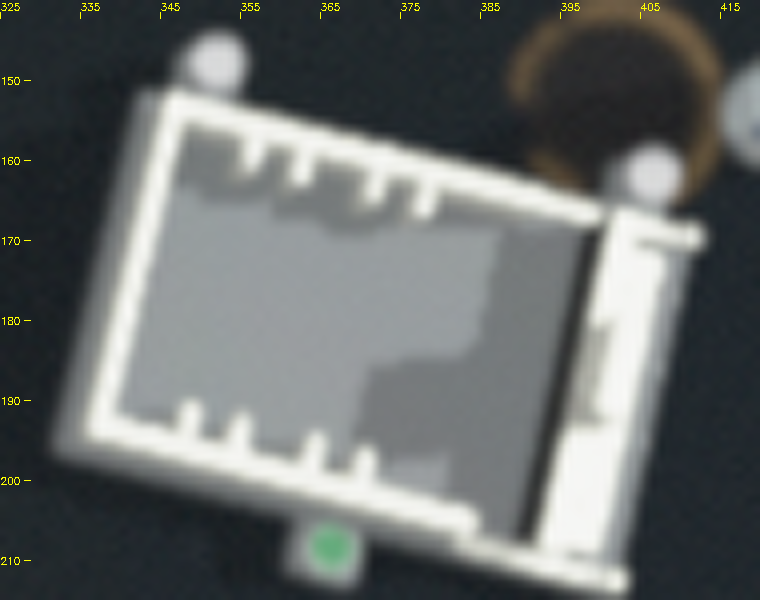

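View pics/c_side.png

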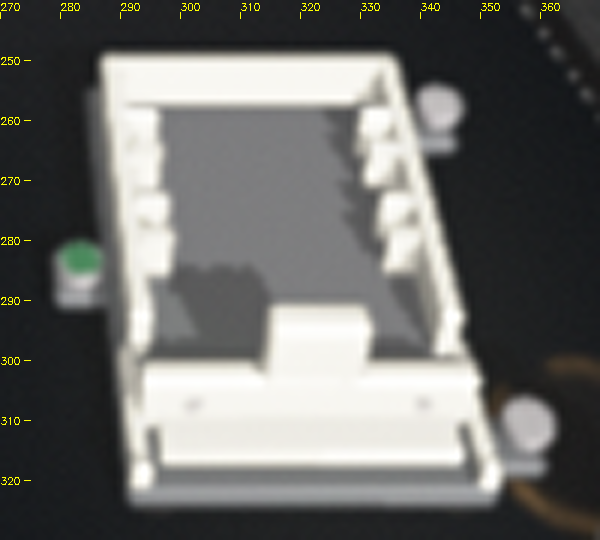

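View pics/st.png

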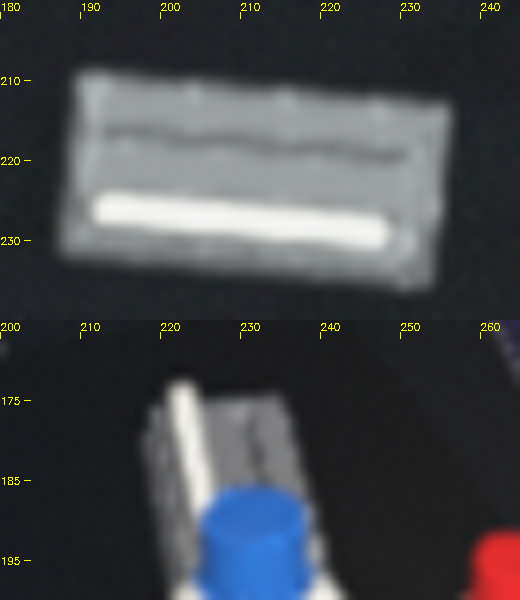

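```bash
cat > h.py <<'E'
import numpy as np,cv2
from station import camera_params,status
from scipy.optimize import least_squares
from scipy.spatial.transform import Rotation as R
P={n:camera_params(n) for n in("top","side")}
def proj(n,X):
    p=P[n];T=np.linalg.inv(p["extrinsics"]);f=192/np.tan(np.radians(p["fovy"])/2)
    c=np.atleast_2d(X)@T[:3,:3].T+T[:3,3]
    return c[:,:2]/c[:,2:]*f+[p["cx"],p["cy"]]
def world(pose,X):
    x,y,a=pose;X=np.atleast_2d(X).astype(float)/1000
    c,s=np.cos(a),np.sin(a)
    return np.c_[x+c*X[:,0]-s*X[:,1],y+s*X[:,0]+c*X[:,1],X[:,2]]
def fit(obs,p0):  # obs: list (cam, Xlocal mm Nx3, pix Nx2)
    return least_squares(lambda p:np.concatenate([(proj(n,world(p,X))-u).ravel() for n,X,u in obs]),p0,x_scale=[.01,.01,.05],loss="soft_l1")
def crop(u,x0,y0,s): return (np.array(u)+.5)/s-.5+[x0,y0]
def tool():
    s=status.sense();return s,R.from_quat(s["tool_rot"])
E
cat > f.py <<'E'
from h import *
ct=crop([(250,172),(300,187),(373,208),(422,220),(190,400),(242,412),(318,433),(366,447),(183,125),(118,412)],325,140,8)
ys=[58.5,41.5,16.5,-.5]
X=np.array([(40.5,y,38) for y in ys]+[(-40.5,y,38) for y in ys]+[(52,84,38),(-52,84,38)])
r=fit([("top",X,ct)],[.5,-.25,-.25]);C=r.x;print("caster",C.round(4));print((proj("top",world(C,X))-ct).round(2).tolist())
Xs=np.array([(52,84,38),(-52,84,38),(40.5,47,38),(-40.5,47,38),(40.5,36,38)])
print("side pred crop",((proj("side",world(C,Xs))-[270,240]+.5)*6-.5).round().tolist())
# stand top corners, z=20
st=crop([(80,73),(452,104),(432,290),(60,256)],180,200,8)
# slot +-50 at y=-10.6
S=np.array([(62,-30,20),(-62,-30,20),(-62,30,20),(62,30,20)])
r=fit([("top",S,st)],[.45,.1,1.5]);print("stand",r.x.round(4),(proj("top",world(r.x,S))-st).round(2).tolist())
Sp=r.x
for off in(10.6-2.5,10.6+2.5):
    q=world(Sp,[(47,off,34),(0,off,34),(-47,off,34),(0,-10.6,20)])
    print(off,((proj("top",q)-[180,200]+.5)*8-.5).round().tolist(),((proj("side",q)-[200,165]+.5)*8-.5).round().tolist(),q.round(4).tolist())
for d in(0,10,20,30,36):
  for yy in (-46,-52,-58):
    q=world(C,[(17,yy-d,70),(-17,yy-d,70)])
    print(d,yy,((proj("top",q)-[325,140]+.5)*8-.5).round().tolist(),((proj("side",q)-[270,240]+.5)*6-.5).round().tolist())
E
python3 f.py
```

```text
caster [ 0.5945 -0.2904 -0.2539]
[[0.06, -0.29], [0.04, -0.47], [0.09, -0.61], [0.22, -0.41], [0.27, 0.41], [0.06, 0.62], [-0.18, 0.53], [0.12, 0.5], [0.12, -1.04], [-1.21, 0.51]]
side pred crop [[388.0, 64.0], [129.0, 62.0], [375.0, 132.0], [167.0, 131.0], [380.0, 153.0]]
stand [0.481  0.1346 1.4982] [[-0.23, 0.03], [0.04, 0.33], [0.4, -0.2], [-0.19, -0.15]]
8.1 [[106.0, 189.0], [250.0, 202.0], [394.0, 215.0], [259.0, 148.0]] [[205.0, 66.0], [219.0, 132.0], [234.0, 202.0], [268.0, 157.0]] [[0.4764, 0.182, 0.034], [0.4729, 0.1352, 0.034], [0.4695, 0.0883, 0.034], [0.4916, 0.1338, 0.02]]
13.1 [[104.0, 205.0], [248.0, 218.0], [393.0, 231.0], [259.0, 148.0]] [[192.0, 67.0], [206.0, 133.0], [221.0, 204.0], [268.0, 157.0]] [[0.4714, 0.1824, 0.034], [0.468, 0.1355, 0.034], [0.4645, 0.0887, 0.034], [0.4916, 0.1338, 0.02]]
0 -46 [[574.0, 304.0], [550.0, 406.0]] [[366.0, 267.0], [268.0, 266.0]]
0 -52 [[592.0, 309.0], [568.0, 411.0]] [[369.0, 280.0], [270.0, 280.0]]
0 -58 [[610.0, 314.0], [586.0, 416.0]] [[372.0, 294.0], [272.0, 294.0]]
10 -46 [[604.0, 313.0], [580.0, 414.0]] [[371.0, 290.0], [272.0, 289.0]]
10 -52 [[622.0, 317.0], [598.0, 419.0]] [[374.0, 304.0], [274.0, 303.0]]
10 -58 [[640.0, 322.0], [617.0, 424.0]] [[377.0, 318.0], [276.0, 318.0]]
20 -46 [[634.0, 321.0], [611.0, 422.0]] [[376.0, 313.0], [276.0, 313.0]]
20 -52 [[653.0, 326.0], [629.0, 427.0]] [[379.0, 328.0], [278.0, 327.0]]
20 -58 [[671.0, 331.0], [647.0, 432.0]] [[382.0, 343.0], [280.0, 342.0]]
30 -46 [[665.0, 329.0], [641.0, 430.0]] [[381.0, 338.0], [280.0, 337.0]]
30 -52 [[683.0, 334.0], [660.0, 435.0]] [[384.0, 352.0], [282.0, 352.0]]
30 -58 [[701.0, 339.0], [678.0, 440.0]] [[388.0, 367.0], [285.0, 367.0]]
36 -46 [[683.0, 334.0], [660.0, 435.0]] [[384.0, 352.0], [282.0, 352.0]]
36 -52 [[701.0, 339.0], [678.0, 440.0]] [[388.0, 367.0], [285.0, 367.0]]
36 -58 [[720.0, 344.0], [696.0, 445.0]] [[391.0, 383.0], [287.0, 382.0]]
```

```bash
cat >> h.py <<'E'
def plan(wps):
    """print per-leg shift (mm, tool axes, after turning to yaw) ; wps: x,y,z,yaw"""
    s,r=tool();p=s["tcp_pos"].copy();z=r.apply([0,0,1]);yaw=np.arctan2(z[1],z[0])
    print("t",s["t"],"tcp",p.round(4),"yaw",yaw.round(4),"down",r.apply([1,0,0]).round(3),"F",s["force"].round(1),"gap",round(s["finger_gap"],3),"q",s["q"].round(2))
    for w in wps:
        d=(np.array(w[:3])-p)*1000;a=w[3]
        dy=-d[0]*np.sin(a)+d[1]*np.cos(a);dz=d[0]*np.cos(a)+d[1]*np.sin(a)
        print("to",np.round(w,3),"turn",round((yaw-a+np.pi)%(2*np.pi)-np.pi,3),"x,y,z",np.round([-d[2],dy,dz],1),"len",np.linalg.norm(d).round())
        p=np.array(w[:3]);yaw=a
E
python3 -c "
from h import *
s,r=tool();z=r.apply([0,0,1]);y0=np.arctan2(z[1],z[0])
a=-.254
plan([(.42,.30,.231,y0),(.45,0,.231,y0),(.5694,-.3872,.231,a),(.5694,-.3872,.051,a)])"
```

```text
t 0.5 tcp [0.1761 0.5996 0.2313] yaw 1.285 down [-0. -0. -1.] F [ 0.6 -0.3 -1. ] gap 0.999 q [ 1.11  0.53  1.43  0.    1.18 -0.18]
to [0.42  0.3   0.231 1.285] turn 0.0 x,y,z [ 3.000e-01 -3.184e+02 -2.187e+02] len 386.0
to [0.45  0.    0.231 1.285] turn 0.0 x,y,z [  -0.  -113.4 -279.4] len 301.0
to [ 0.569 -0.387  0.231 -0.254] turn 1.539 x,y,z [  -0.  -344.8  212.9] len 405.0
to [ 0.569 -0.387  0.051 -0.254] turn 0.0 x,y,z [180.   0.   0.] len 180.0
```

Request:
arm_command:
  series:
    - [[0,-32,-22,0],[0,-32,-22,0],[0,-32,-22,0],[0,-32,-22,0],[0,-32,-22,0],[0,-32,-22,0],[0,-32,-22,0],[0,-32,-22,0],[0,-32,-22,0],[0,-32,-22,0]]
  jaw: 0
  force: 40

```text
t: 1.5
tcp_pos: [0.4221, 0.2971, 0.2316]
tool_rot: [-0.424, 0.566, 0.424, 0.566]
force: [1.0, 0.2, -0.9]
finger_gap: 0.0
```

Request:
arm_command:
  series:
    - [[0,-14,-35,0],[0,-14,-35,0],[0,-14,-35,0],[0,-14,-35,0],[0,-14,-35,0],[0,-14,-35,0],[0,-14,-35,0],[0,-14,-35,0]]

```text
t: 2.3
tcp_pos: [0.4498, -0.0035, 0.2316]
tool_rot: [-0.424, 0.566, 0.423, 0.566]
force: [0.8, 0.8, 0.4]
finger_gap: -0.0
```

Request:
arm_command:
  series:
    - [[0,0,0,0.14],[0,0,0,0.14],[0,0,0,0.14],[0,0,0,0.14],[0,0,0,0.14],[0,0,0,0.14],[0,0,0,0.14],[0,0,0,0.14],[0,0,0,0.14],[0,0,0,0.14]]

```text
t: 3.3
tcp_pos: [0.4498, -0.0019, 0.2315]
tool_rot: [0.043, 0.706, -0.043, 0.706]
force: [0.2, -0.7, 0.4]
finger_gap: -0.001
```

```bash
python3 -c "
from h import *
a=-.254
plan([(.5694,-.3872,.231,a),(.5694,-.3872,.051,a)])"
```

```text
t 3.3 tcp [ 0.4498 -0.0019  0.2315] yaw -0.1207 down [ 0.001 -0.    -1.   ] F [ 0.2 -0.7  0.4] gap -0.001 q [-0.25  0.29  1.85 -0.    0.99 -0.13]
to [ 0.569 -0.387  0.231 -0.254] turn 0.133 x,y,z [   0.5 -342.9  212.6] len 403.0
to [ 0.569 -0.387  0.051 -0.254] turn 0.0 x,y,z [180.   0.   0.] len 180.0
```

Request:
arm_command:
  series:
    - [[0,0,0,0.133],[0,-38,23.6,0],[0,-38,23.6,0],[0,-38,23.6,0],[0,-38,23.6,0],[0,-38,23.6,0],[0,-38,23.6,0],[0,-38,23.6,0],[0,-38,23.6,0],[0,-38,23.6,0]]

```text
t: 4.3
tcp_pos: [0.5719, -0.3873, 0.2313]
tool_rot: [0.088, 0.702, -0.088, 0.702]
force: [0.2, -0.1, -0.6]
finger_gap: -0.004
```

Request:
arm_command:
  series:
    - [[25,0,0,0],[25,0,0,0],[25,0,0,0],[25,0,0,0],[20,0,0,0],[0,0,0,0]]

```text
t: 4.9
tcp_pos: [0.5697, -0.3838, 0.1077]
tool_rot: [0.089, 0.704, -0.086, 0.7]
force: [-0.1, 0.9, 0.0]
finger_gap: -0.002
```

```bash
python3 - <<'E'
from h import *
from station import snapshot
plan([(.5694,-.3872,.051,-.254)])
t=snapshot("top")[:,:,::-1];s=snapshot("side")[:,:,::-1]
C=[.5945,-.2904,-.2539]
def ov(n,im,x0,y0,w,h,k,polys):
    c=cv2.resize(im[y0:y0+h,x0:x0+w],None,fx=k,fy=k,interpolation=cv2.INTER_CUBIC)
    for q in polys:
        u=((proj(n,world(C,q))-[x0,y0]+.5)*k-.5)
        cv2.polylines(c,[np.round(u).astype(np.int32)],len(q)>2,(0,0,255),1)
    return c
G=[[(52,84,38),(52,-40,38),(-52,-40,38),(-52,84,38)]]
for y in(50,8):
  for s_ in(1,-1):
    for a in(6,-11): G.append([(s_*52,y+a,38),(s_*40.5,y+a,38),(s_*40.5,y+a+5,38),(s_*52,y+a+5,38)])
cv2.imwrite("pics/ov.png",np.hstack([ov("top",t,325,140,95,100,4,G),ov("side",s,275,240,80,100,4,G)]))
E
```

```text
t 4.9 tcp [ 0.5697 -0.3838  0.1077] yaw -0.2481 down [-0.005  0.005 -1.   ] F [-0.1  0.9  0. ] gap -0.002 q [-0.76  0.75  1.36 -0.    1.04 -0.51]
to [ 0.569 -0.387  0.051 -0.254] turn 0.006 x,y,z [56.7 -3.3  0.6] len 57.0
```

View pics/ov.png

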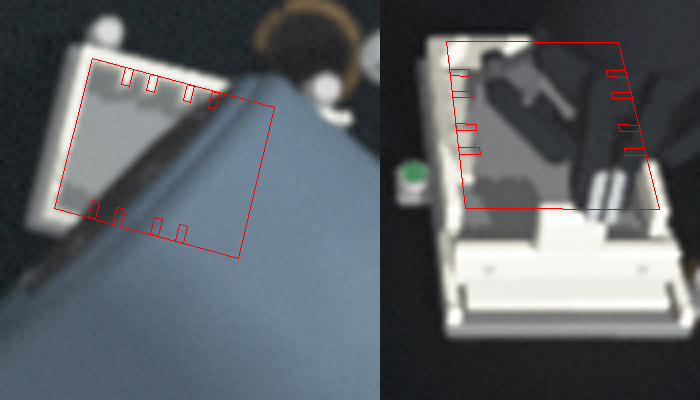

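The overlay fits the tray well in both views. The fingertips are at about (603,205) in the side panel, so I'll check that against where the TCP should project.

```bash
python3 - <<'E'
from h import *
s,r=tool();p=s["tcp_pos"]
f=lambda q:((proj("side",q)-[275,240]+.5)*4-.5).round()+[380,0]
print("tcp",f(p),f(p*[1,1,0]+[0,0,.051]))
C=[.5945,-.2904,-.2539]
for d in(10,15,20,25):print(d,f(world(C,[(17,-58-d,70),(-17,-58-d,70),(17,-46-d,70),(-17,-46-d,70),(17,-58-d,41)])).tolist())
E
```

```text
tcp [[602. 206.]] [[586. 286.]]
10 [[611.0, 212.0], [544.0, 212.0], [607.0, 193.0], [541.0, 193.0], [604.0, 248.0]]
15 [[613.0, 220.0], [545.0, 220.0], [609.0, 201.0], [542.0, 200.0], [605.0, 257.0]]
20 [[615.0, 228.0], [547.0, 228.0], [611.0, 209.0], [544.0, 208.0], [607.0, 265.0]]
25 [[616.0, 236.0], [548.0, 236.0], [612.0, 217.0], [545.0, 216.0], [609.0, 273.0]]
```

Request:
arm_command:
  series:
    - [[15,-1,0,0],[15,-1,0,0],[15,-1,0,0],[11,0,0,0],[0,0,0,0],[0,5,0,0],[0,5,0,0],[0,4,0,0],[0,3,0,0]]

```text
t: 5.9
tcp_pos: [0.5756, -0.3715, 0.056]
tool_rot: [0.087, 0.701, -0.087, 0.702]
force: [-0.3, -0.1, 0.1]
finger_gap: 0.003
```

Request:
arm_command:
  series:
    - [[0,3,0,0],[0,3,0,0],[0,3,0,0],[0,0,0,0]]

```text
t: 6.3
tcp_pos: [0.5776, -0.363, 0.0556]
tool_rot: [0.087, 0.701, -0.087, 0.702]
force: [-0.1, -1.0, 0.4]
finger_gap: -0.002
```

Request:
arm_command:
  series:
    - [[0,2,0,0],[0,2,0,0],[0,2,0,0],[0,0,0,0]]

```text
t: 6.7
tcp_pos: [0.5789, -0.3571, 0.0553]
tool_rot: [0.088, 0.702, -0.087, 0.702]
force: [1.1, -1.2, 0.5]
finger_gap: 0.0
```

Request:
arm_command:
  series:
    - [[0,2,0,0],[0,2,0,0],[0,0,0,0]]

```text
t: 7.0
tcp_pos: [0.5799, -0.3531, 0.0553]
tool_rot: [0.088, 0.702, -0.087, 0.702]
force: [0.0, -1.3, -0.3]
finger_gap: -0.003
```

Request:
arm_command:
  series:
    - [[0,2,0,0],[0,2,0,0],[0,0,0,0]]

```text
t: 7.3
tcp_pos: [0.58, -0.3526, 0.0553]
tool_rot: [0.085, 0.702, -0.089, 0.702]
force: [-2.8, -8.5, -0.8]
finger_gap: -0.0
```

Request:
arm_command:
  series:
    - [[0,3,0,0],[0,2,0,0],[0,0,0,0],[0,0,0,0]]

```text
t: 7.7
tcp_pos: [0.5802, -0.3524, 0.0555]
tool_rot: [0.083, 0.702, -0.091, 0.702]
force: [-7.1, -18.1, -3.4]
finger_gap: 0.003
```

```bash
python3 - <<'E'
from h import *
a=-.254;b=1.498-np.pi/2
plan([(.570,-.390,.055,a),(.570,-.390,.26,a),(.468,.02,.26,a),(.466,.138,.26,b),(.466,.138,.06,b)])
E
```

```text
t 7.7 tcp [ 0.5802 -0.3524  0.0555] yaw -0.2461 down [-0.001 -0.012 -1.   ] F [ -7.1 -18.1  -3.4] gap 0.003 q [-0.71  0.81  1.41 -0.01  0.91 -0.45]
to [ 0.57  -0.39   0.055 -0.254] turn 0.008 x,y,z [  0.5 -39.   -0.4] len 39.0
to [ 0.57  -0.39   0.26  -0.254] turn 0.0 x,y,z [-205.    0.    0.] len 205.0
to [ 0.468  0.02   0.26  -0.254] turn 0.0 x,y,z [  -0.   371.2 -201.8] len 422.0
to [ 0.466  0.138  0.26  -0.073] turn -0.181 x,y,z [ -0.  117.5 -10.6] len 118.0
to [ 0.466  0.138  0.06  -0.073] turn 0.0 x,y,z [200.   0.   0.] len 200.0
```

Request:
arm_command:
  series:
    - [[0,-10,0,0],[0,-20,0,0],[-30,0,0,0],[-45,0,0,0],[-45,0,0,0],[-45,0,0,0],[-40,0,0,0]]

```text
t: 8.4
tcp_pos: [0.5745, -0.3739, 0.2626]
tool_rot: [0.088, 0.701, -0.087, 0.702]
force: [0.2, -0.6, -1.0]
finger_gap: 0.004
```

Request:
arm_command:
  series:
    - [[0,39,-21,0],[0,39,-21,0],[0,39,-21,0],[0,39,-21,0],[0,39,-21,0],[0,39,-21,0],[0,39,-21,0],[0,39,-21,0],[0,39,-21,0],[0,0,0,0]]
  jaw: 40

```text
t: 9.4
tcp_pos: [0.4745, 0.0175, 0.2601]
tool_rot: [0.086, 0.703, -0.084, 0.7]
force: [0.6, -1.0, -0.3]
finger_gap: 0.398
```

```bash
python3 - <<'E'
from h import *
b=1.498-np.pi/2
plan([(.466,.138,.26,b),(.466,.138,.08,b)])
E
```

```text
t 9.4 tcp [0.4745 0.0175 0.2601] yaw -0.2422 down [-0.004  0.003 -1.   ] F [ 0.6 -1.  -0.3] gap 0.398 q [-0.2   0.29  1.76  0.    1.1   0.04]
to [ 0.466  0.138  0.26  -0.073] turn -0.169 x,y,z [ 1.000e-01  1.195e+02 -1.720e+01] len 121.0
to [ 0.466  0.138  0.08  -0.073] turn 0.0 x,y,z [180.   0.   0.] len 180.0
```

Request:
arm_command:
  series:
    - [[0,0,0,-0.09],[0,0,0,-0.085],[0,40,-6,0],[0,40,-6,0],[0,39.5,-5,0],[45,0,0,0],[45,0,0,0],[45,0,0,0],[40,0,0,0],[0,0,0,0]]

```text
t: 10.4
tcp_pos: [0.4658, 0.1323, 0.0806]
tool_rot: [0.026, 0.711, -0.026, 0.702]
force: [-0.5, -0.1, 0.6]
finger_gap: 0.4
```

```bash
python3 - <<'E'
from h import *
from station import snapshot
b=1.498-np.pi/2
plan([(.466,.138,.023,b)])
s,r=tool();p=s["tcp_pos"]
t=snapshot("top")[:,:,::-1];sd=snapshot("side")[:,:,::-1]
def cr(n,im,x0,y0,w,h,k,pts):
    c=cv2.resize(im[y0:y0+h,x0:x0+w],None,fx=k,fy=k,interpolation=cv2.INTER_CUBIC)
    for q,col in pts:
        u=((proj(n,q)-[x0,y0]+.5)*k-.5)[0].round().astype(int);cv2.circle(c,tuple(int(v) for v in u),3,col,-1)
    return c
pts=[(p,(0,0,255)),(np.array([.466,.138,.034]),(0,255,0))]
a=cr("top",t,170,190,70,60,5,pts);c=cr("side",sd,195,150,70,60,6,pts)
cc=cr("side",sd,270,240,90,90,4,[])
cv2.imwrite("pics/st2.png",np.hstack([x if x.shape[0]==360 else cv2.copyMakeBorder(x,0,360-x.shape[0],0,0,0) for x in(a,c)]))
cv2.imwrite("pics/dam.png",cc)
E
```

```text
t 10.4 tcp [0.4658 0.1323 0.0806] yaw -0.0738 down [-0.012 -0.    -1.   ] F [-0.5 -0.1  0.6] gap 0.4 q [0.05 0.6  1.9  0.   0.65 0.12]
to [ 0.466  0.138  0.023 -0.073] turn -0.001 x,y,z [57.6  5.7 -0.2] len 58.0
```

View pics/st2.png

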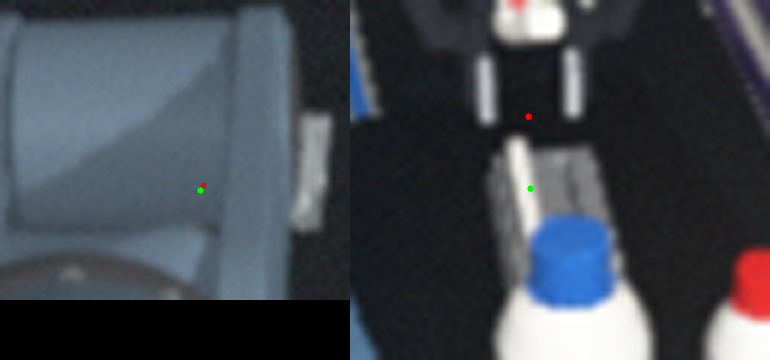

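Request:
arm_command:
  series:
    - [[15,2,0,0],[15,2,0,0],[12,2,-1,0],[9,0,0,0],[5,0,0,0],[0,0,0,0],[0,0,0,0]]

```text
t: 11.2
tcp_pos: [0.4691, 0.1392, 0.0297]
tool_rot: [0.026, 0.706, -0.026, 0.707]
force: [0.0, -0.1, 0.1]
finger_gap: 0.404
```

```bash
python3 - <<'E'
from h import *
from station import snapshot
plan([(.465,.138,.024,1.498-np.pi/2)])
sd=snapshot("side")[:,:,::-1]
c=cv2.resize(sd[160:210,195:265],None,fx=9,fy=9,interpolation=cv2.INTER_CUBIC)
cv2.imwrite("pics/st3.png",np.vstack([c,cv2.resize(cv2.imread("pics/dam.png"),(630,630))[0:0]]))
E
```

```text
t 11.2 tcp [0.4691 0.1392 0.0297] yaw -0.073 down [ 0.001  0.    -1.   ] F [ 0.  -0.1  0.1] gap 0.404 q [ 0.06  0.7   1.92 -0.    0.52  0.13]
to [ 0.465  0.138  0.024 -0.073] turn -0.0 x,y,z [ 5.7 -1.5 -4. ] len 7.0
```

View pics/st3.png

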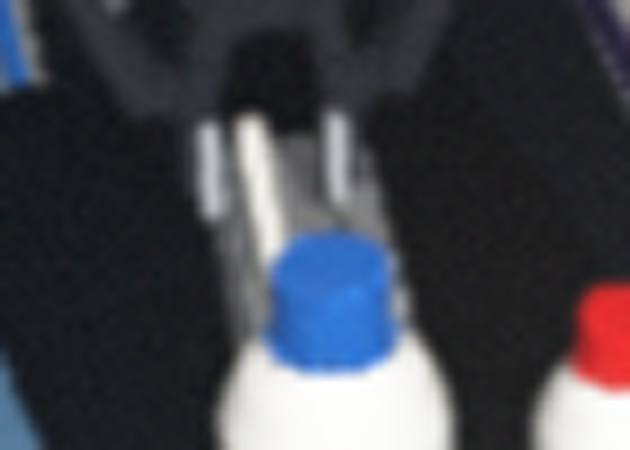

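The pads are at x≈210 and 338, midpoint about 274. The comb is at about 263, so it lies roughly 4 mm towards −x. I'll shift by that, lower and close.

Request:
arm_command:
  series:
    - [[0,-1,-4.5,0],[6,0,0,0],[0,0,0,0],[0,0,0,0]]

```text
t: 11.65
tcp_pos: [0.464, 0.1385, 0.0231]
tool_rot: [0.026, 0.707, -0.026, 0.706]
force: [1.0, -0.1, 0.3]
finger_gap: 0.393
```

Request:
arm_command:
  series:
    - [[0,0,0,0],[0,0,0,0],[0,0,0,0],[0,0,0,0],[0,0,0,0],[0,0,0,0],[0,0,0,0],[0,0,0,0]]
  jaw: 0
  force: 25

```text
t: 12.45
tcp_pos: [0.4655, 0.1386, 0.0237]
tool_rot: [0.026, 0.706, -0.026, 0.708]
force: [4.6, -0.7, 5.1]
finger_gap: 0.094
```

Request:
arm_command:
  series:
    - [[0,0,1.5,0],[0,0,0,0],[-3,0,0,0],[-5,0,0,0],[-10,0,0,0],[-20,0,0,0],[-30,0,0,0],[0,0,0,0],[0,0,0,0]]
  force: 40

```text
t: 13.35
tcp_pos: [0.4639, 0.1385, 0.0918]
tool_rot: [0.026, 0.707, -0.026, 0.706]
force: [0.0, -0.3, -0.2]
finger_gap: 0.081
```

```bash
python3 - <<'E'
from h import *
from station import snapshot
plan([(.465,.1375,.25,1.498-np.pi/2)])
s,r=tool();p=s["tcp_pos"]
sd=snapshot("side")[:,:,::-1]
x0,y0,k=190,110,8
c=cv2.resize(sd[y0:y0+75,x0:x0+75],None,fx=k,fy=k,interpolation=cv2.INTER_CUBIC)
u=((proj("side",p)-[x0,y0]+.5)*k-.5)[0].round().astype(int);cv2.circle(c,tuple(int(v) for v in u),2,(0,0,255),-1)
cv2.imwrite("pics/lift.png",c)
E
```

```text
t 13.35 tcp [0.4639 0.1385 0.0918] yaw -0.0729 down [-0.002 -0.    -1.   ] F [ 0.  -0.3 -0.2] gap 0.081 q [0.06 0.58 1.9  0.   0.67 0.13]
to [ 0.465  0.138  0.25  -0.073] turn -0.0 x,y,z [-158.2   -0.9    1.1] len 158.0
```

View pics/lift.png

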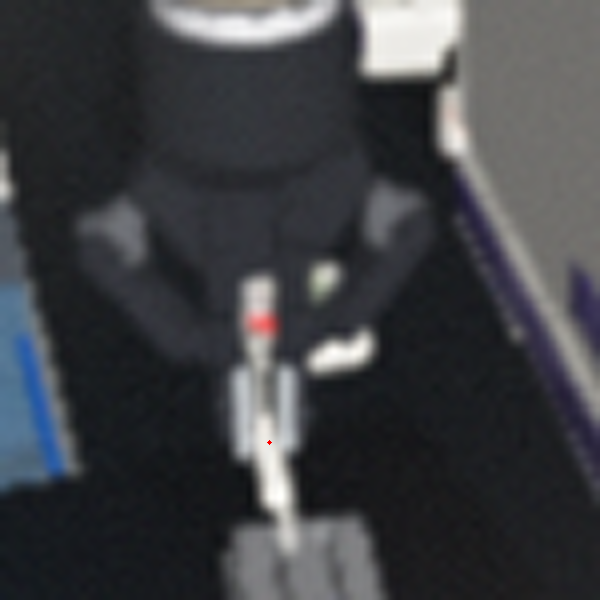

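The comb is held. The teeth hang on the right (+x, tool +z) side of the spine, near (285,540). Next: raise it and carry it over.

Request:
arm_command:
  series:
    - [[-20,0,0,0],[-35,0,0,0],[-35,0,0,0],[-35,0,0,0],[-35,0,0,0],[0,0,0,0]]

```text
t: 14.0
tcp_pos: [0.4674, 0.1387, 0.2543]
tool_rot: [0.026, 0.704, -0.026, 0.709]
force: [0.6, 0.4, -0.6]
finger_gap: 0.08
```

Request:
arm_command:
  series:
    - [[0,-20,0,0],[0,-35,0,0],[0,-35,0,0],[0,-35,0,0],[0,-35,0,0],[0,-35,0,0],[0,-35,0,0],[0,-35,0,0],[0,-22,0,0],[0,0,0,0]]

```text
t: 15.0
tcp_pos: [0.4436, -0.1498, 0.2493]
tool_rot: [0.028, 0.708, -0.027, 0.705]
force: [-0.2, 0.6, -0.5]
finger_gap: 0.086
```

Request:
arm_command:
  series:
    - [[0,0,0,-0.139],[0,0,0,-0.139],[0,0,0,-0.139],[0,0,0,-0.139],[0,0,0,-0.139],[0,0,0,-0.139],[0,0,0,-0.139],[0,0,0,-0.139],[0,0,0,-0.139],[0,0,0,-0.139]]

```text
t: 16.0
tcp_pos: [0.4434, -0.1458, 0.2496]
tool_rot: [-0.433, 0.558, 0.436, 0.557]
force: [-0.5, -0.4, -1.7]
finger_gap: 0.083
```

```bash
python3 - <<'E'
from h import *
plan([(.6064,-.2444,.25,1.317),(.6064,-.2444,.08,1.317)])
E
```

```text
t 16.0 tcp [ 0.4434 -0.1458  0.2496] yaw 1.3236 down [-0.004  0.003 -1.   ] F [-0.5 -0.4 -1.7] gap 0.083 q [-0.56  0.29  1.79  0.    1.06 -1.88]
to [ 0.606 -0.244  0.25   1.317] turn 0.007 x,y,z [  -0.4 -182.5  -54.5] len 190.0
to [ 0.606 -0.244  0.08   1.317] turn 0.0 x,y,z [170.   0.   0.] len 170.0
```

Request:
arm_command:
  series:
    - [[0,-20,-6,0],[0,-36,-11,0],[0,-36,-11,0],[0,-36,-11,0],[0,-36,-11,0],[0,-18,-5,0],[0,0,0,0]]

```text
t: 16.7
tcp_pos: [0.6082, -0.2464, 0.2485]
tool_rot: [-0.432, 0.559, 0.434, 0.559]
force: [-0.1, 0.6, 0.9]
finger_gap: 0.085
```

Request:
arm_command:
  series:
    - [[20,0,0,0],[40,0,0,0],[40,0,0,0],[40,0,0,0],[20,0,0,0],[0,0,0,0],[0,0,0,0],[0,0,0,0]]

```text
t: 17.5
tcp_pos: [0.6078, -0.2466, 0.0929]
tool_rot: [-0.434, 0.559, 0.432, 0.559]
force: [-0.1, 0.1, -0.2]
finger_gap: 0.086
```

```bash
cat > look.py <<'E'
from h import *
from station import snapshot
import sys
C=[.5945,-.2904,-.2539]
plan([(.6064,-.2444,.039,1.317)])
s,r=tool();p=s["tcp_pos"]
sd=np.mean([snapshot("side") for _ in range(3)],axis=0).astype(np.uint8)[:,:,::-1]
x0,y0,k=275,215,7
c=cv2.resize(sd[y0:y0+85,x0:x0+85],None,fx=k,fy=k,interpolation=cv2.INTER_CUBIC)
raw=c.copy()
f=lambda q:np.round((proj("side",q)-[x0,y0]+.5)*k-.5).astype(np.int32)
# predicted comb front (flush/-y) outline: tool y=x-length, tool z=thickness; TCP 19.7 above the ends
B=lambda q:p+r.apply(np.array(q,float)/1000)
T=[(19.7,-45,1),(19.7,45,1),(-1.3,45,1),(-1.3,-45,1)]
S=[(-1.3,-47,-4),(-1.3,47,-4),(-10.3,47,-4),(-10.3,-47,-4)]
for q,col in((T,(0,0,255)),(S,(0,255,0))): cv2.polylines(c,[f(B(q))],True,col,1)
Q=[(-52,84,38),(52,84,38)]
for w in(Q,[(-40.5,44,38),(-40.5,56,38)],[(40.5,44,38),(40.5,56,38)]): cv2.polylines(c,[f(world(C,w))],False,(255,255,0),1)
cv2.imwrite(sys.argv[1],c[:, :])
cv2.imwrite("raw.png",raw)
E
python3 look.py pics/hov.png
```

```text
t 17.5 tcp [ 0.6078 -0.2466  0.0929] yaw 1.3174 down [ 0.002 -0.001 -1.   ] F [-0.1  0.1 -0.2] gap 0.086 q [-0.56  0.73  1.46  0.    0.95 -1.87]
to [ 0.606 -0.244  0.039  1.317] turn 0.0 x,y,z [53.9  1.9  1.8] len 54.0
```

View pics/hov.png

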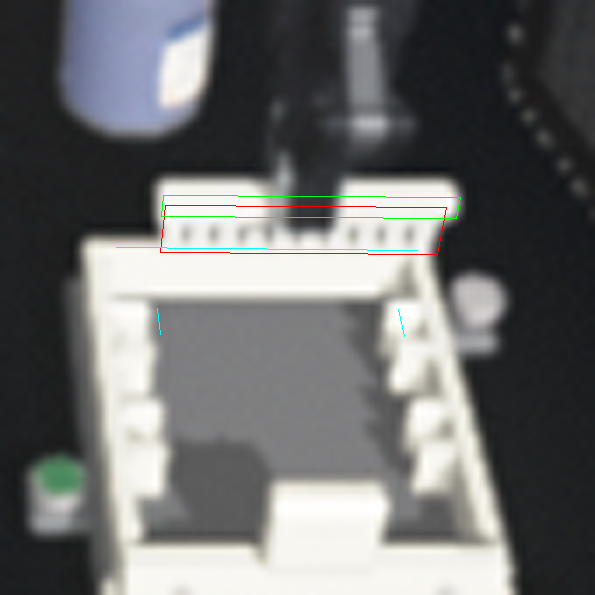

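The dam sits flush at the tray end. The comb's spine spans x≈156–460, against 162–460 predicted, so it is within about 1 mm. The groove lines fall between the end rib pair. I'll correct by 1–2 mm and descend in stages.

Request:
arm_command:
  series:
    - [[0,1,1.8,0],[0,0,0,0],[15,0,0,0],[10,0,0,0],[0,0,0,0],[0,0,0,0]]

```text
t: 18.25
tcp_pos: [0.606, -0.2445, 0.0652]
tool_rot: [-0.432, 0.56, 0.433, 0.559]
force: [-0.4, 0.5, -0.4]
finger_gap: 0.083
```

Request:
arm_command:
  series:
    - [[6,0,0,0],[6,0,0,0],[5,0,0,0],[4,0,0,0],[4,0,0,0],[0,0,0,0],[0,0,0,0],[0,0,0,0]]

```text
t: 19.05
tcp_pos: [0.6068, -0.2448, 0.0415]
tool_rot: [-0.433, 0.559, 0.433, 0.559]
force: [-0.9, -1.0, 0.1]
finger_gap: 0.083
```

```bash
python3 look.py pics/low.png
```

```text
t 19.05 tcp [ 0.6068 -0.2448  0.0415] yaw 1.317 down [ 0. -0. -1.] F [-0.9 -1.   0.1] gap 0.083 q [-0.55  0.81  1.48  0.    0.85 -1.87]
to [ 0.606 -0.244  0.039  1.317] turn -0.0 x,y,z [2.5 0.5 0.3] len 3.0
```

View pics/low.png

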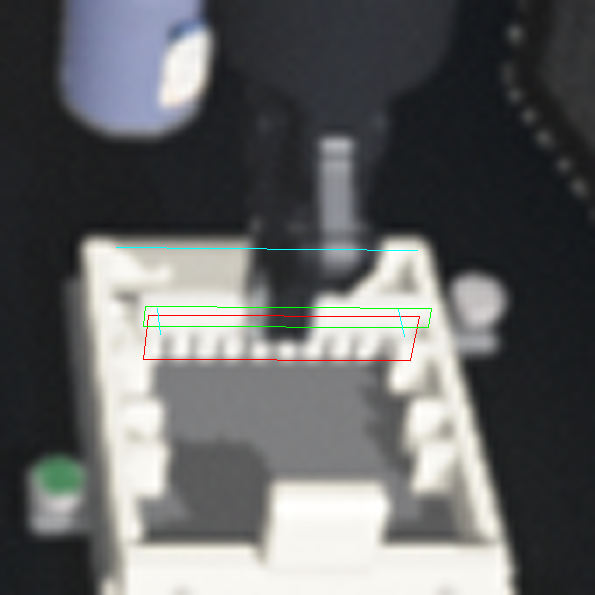

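The comb sits between the two end ribs with no contact. The teeth ends show at y≈358, predicted 359. I'll feel gently for the floor to fix the height.

Request:
arm_command:
  series:
    - [[2,0.5,0.3,0],[1,0,0,0],[0,0,0,0],[0,0,0,0]]

```text
t: 19.6
tcp_pos: [0.6061, -0.2443, 0.0382]
tool_rot: [-0.433, 0.559, 0.433, 0.559]
force: [0.1, 0.6, 0.4]
finger_gap: 0.083
```

Request:
arm_command:
  series:
    - [[1,0,0,0],[0,0,0,0],[0,0,0,0]]

```text
t: 19.9
tcp_pos: [0.6062, -0.2443, 0.0373]
tool_rot: [-0.433, 0.559, 0.433, 0.559]
force: [-0.5, -0.5, -0.1]
finger_gap: 0.085
```

Request:
arm_command:
  series:
    - [[1,0,0,0],[0,0,0,0],[0,0,0,0]]

```text
t: 20.2
tcp_pos: [0.6063, -0.2444, 0.0365]
tool_rot: [-0.433, 0.559, 0.433, 0.559]
force: [-0.9, -0.3, 0.6]
finger_gap: 0.084
```

Request:
arm_command:
  series:
    - [[0.8,0,0,0],[0,0,0,0],[0,0,0,0]]

```text
t: 20.5
tcp_pos: [0.6063, -0.2443, 0.0359]
tool_rot: [-0.433, 0.559, 0.433, 0.559]
force: [-0.0, 0.9, 3.1]
finger_gap: 0.083
```

Request:
arm_command:
  series:
    - [[0.8,0,0,0],[0,0,0,0],[0,0,0,0]]

```text
t: 20.8
tcp_pos: [0.6064, -0.2444, 0.0358]
tool_rot: [-0.433, 0.559, 0.433, 0.559]
force: [-1.8, 1.2, 6.9]
finger_gap: 0.088
```

Floor contact came at TCP z = 0.0359, predicted 0.0357. I'll raise 3.3 mm net, then check the groove clearance with small moves each way.

Request:
arm_command:
  series:
    - [[-2,0,0,0],[-2.2,0,0,0],[0,0,0,0],[0,0,1,0],[0,0,1,0],[0,0,1,0],[0,0,0,0],[0,0,0,0],[0,0,0,0]]

```text
t: 21.7
tcp_pos: [0.6067, -0.2417, 0.0388]
tool_rot: [-0.433, 0.559, 0.433, 0.559]
force: [-1.0, -2.0, -1.4]
finger_gap: 0.084
```

Request:
arm_command:
  series:
    - [[0,0,-2,0],[0,0,-2,0],[0,0,-2,0],[0,0,0,0],[0,0,0,0],[0,0,0,0]]

```text
t: 22.3
tcp_pos: [0.6054, -0.2471, 0.0389]
tool_rot: [-0.433, 0.559, 0.433, 0.559]
force: [-0.2, 0.5, -0.3]
finger_gap: 0.084
```

Request:
arm_command:
  series:
    - [[0,0,-1.5,0],[0,0,0,0],[0,0,0,0]]

```text
t: 22.6
tcp_pos: [0.605, -0.2487, 0.0389]
tool_rot: [-0.433, 0.559, 0.433, 0.559]
force: [-0.3, -0.9, -0.2]
finger_gap: 0.085
```

Request:
arm_command:
  series:
    - [[0,0,-1,0],[0,0,0,0],[0,0,0,0]]

```text
t: 22.9
tcp_pos: [0.6048, -0.2495, 0.0389]
tool_rot: [-0.433, 0.559, 0.433, 0.559]
force: [-0.1, -0.4, -0.5]
finger_gap: 0.086
```

Request:
arm_command:
  series:
    - [[0,0,-1,0],[0,0,0,0],[0,0,0,0]]

```text
t: 23.2
tcp_pos: [0.6046, -0.2499, 0.0388]
tool_rot: [-0.433, 0.559, 0.433, 0.559]
force: [2.2, 3.7, -0.3]
finger_gap: 0.084
```

Contact with the −y rib came at world y ≈ −0.2498. Contact on the other side was starting near −0.2415. The groove centre is therefore about −0.2455, and I'll move there.

Request:
arm_command:
  series:
    - [[0,0,2.5,0],[0,0,2.5,0],[0,0,0,0],[0,0,0,0],[0,0,0,0],[0,0,0,0],[0,0,0,0]]

```text
t: 23.9
tcp_pos: [0.6057, -0.2459, 0.0389]
tool_rot: [-0.433, 0.559, 0.433, 0.559]
force: [0.6, 0.5, -0.2]
finger_gap: 0.087
```

```bash
python3 look.py pics/fin.png; python3 -c "
import cv2;cv2.imwrite('pics/fin2.png',cv2.imread('raw.png'))"
```

```text
t 23.9 tcp [ 0.6057 -0.2459  0.0389] yaw 1.3168 down [-0. -0. -1.] F [ 0.6  0.5 -0.2] gap 0.087 q [-0.56  0.81  1.48 -0.    0.85 -1.87]
to [ 0.606 -0.244  0.039  1.317] turn -0.0 x,y,z [-0.1 -0.3  1.6] len 2.0
```

View pics/fin2.png

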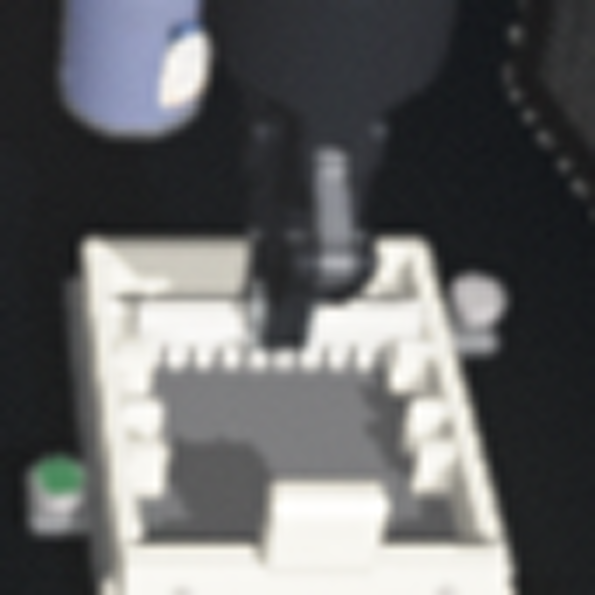

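Request:
arm_command:
  series:
    - [[0,-1,0.4,0],[0,0,0,0],[0,0,0,0],[0,0,0,0],[0,0,0,0],[0,0,0,0]]

```text
t: 24.65
tcp_pos: [0.6068, -0.2456, 0.0389]
tool_rot: [-0.433, 0.559, 0.433, 0.559]
force: [-0.5, -0.1, -0.9]
finger_gap: 0.082
```

```bash
python3 - <<'E'
from station import status,ticket
s=status.sense();print(s["t"],s["tcp_pos"],s["force"],s["finger_gap"])
print(ticket.sign_off())
E
```

```text
24.65 [ 0.60680451 -0.24561534  0.03890876] [-0.47493524 -0.14958573 -0.90563532] 0.08204015252741328
the job is handed in; nothing more can be done
None
```

I closed the dam, took the comb out of its stand, carried it over the bottles and handed in at 24.65 s. The comb was still held in the end grooves. No verdict was reported.

- **Dam:** I pushed it to its hard stop, where it held at about 19 N without moving. It looked flush with the tray end in the later pictures.
- **Comb height:** the teeth are about 3 mm above the floor. I lowered them until they touched, at TCP z 0.0359 against 0.0357 predicted, then raised them to 0.0389.
- **Comb across the groove:** it is within about 1 mm of the centre, measured by touch. Contact on the −y rib was clear; on the +y side there was only a faint force of about 2 N, so that side is less certain.
- **Comb along tray x:** judged from pictures only, it is within about 2 mm of centre.
- **At hand-in:** the force readings were at noise level, and the jaw opening was about 7–8 mm, which matches the spine. The tool was vertical and its yaw matched my fit of the caster.
- **Bottles and timer:** I kept well clear of them and felt no contact. I took no closing picture of all of them.

No check failed. Before one last 1 mm sideways correction, the picture hinted that the comb was 1–2 mm off centre in x. I did not take another picture after that correction.

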